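Load the coil tester and click its selector to the fifth step

ROBOT

A 6-joint arm with a two-finger parallel gripper is mounted at the origin on a cart in front of the work surface, level with it; the furniture and walls round the work are solid. World frame = base frame: x ahead of the robot, y to its left, z up, the work surface at z = 0. Lengths are in m, angles in degrees, forces in N, time in s.
With the tool pointing down it reaches from about 0.35 to 0.875 m from the base axis. Payload 4.2 kg.
Tool frame: the origin (TCP) lies on the front face of the gripper's body, between the roots of the fingers; the fingertips stand 70 mm ahead of it and the grasp point (between the pads) lies 51 mm ahead of it; z points along the fingers, y is the line along which they close (so a half turn about z gives the same grasp; the last joint's range is limited). The gripper opens to 87 mm and grips with 3 to 60 N. Pads are 19 mm wide; open, the fingers measure 117 mm over their backs; the gripper's body (75 mm by 190 mm) begins 51 mm behind the grasp point.
Start: joints at [-52.85, 22.042, 0.453, 0, -68.411, -14.817], TCP at [0.238, -0.578, 0.292] pointing down, gripper open.
Joint ranges: [-179.83, 179.83], [-69.29, 118.12], [-61.27, 80.66], [-181.25, 117.63], [-171.15, -9.14], [-177.46, 177.46]. Speed limits (degrees/s): [159.86, 159.86, 180, 180, 180, 180].

INTERFACE

Orientations are given as a 3x3 rotation matrix whose columns are the frame's x, y, z axes.
In Python, from station import r gives the robot as it stands.
- The arm moves only by the shell command python3 -m pendant 'ROWS' [OPENING]. ROWS is JSON, a list of rows, each a list of 2 entries, a list of its own where there are three numbers: the shift along the tool's x, y, z in mm, then the turn, a rotation vector about the tool's x, y, z in rad. A call has 1 to 10 rows; each row is the pose to reach, as a shift and turn from the pose commanded when the call began, along the tool's axes at that moment; what a row does not reach only later rows make up. A row lasts 1/10 s, in which the tool goes at most 50 mm and 8.59 degrees, less where a joint would pass 70% of its speed; a pose out of reach is approached as far as the arm can. A call with a gripper value outside its range is refused whole. OPENING is the opening, from 0 (shut) to 1 (fully open), set as the call begins (- or left out, the last holds). The fingers move at their own pace and stop on an object; the grip force is fixed at half the most. Time passes only in rows, so rows that repeat a pose let the fingers close. It gives the time, the measured TCP pose, the force, the opening and the grip force at its end, in the units of the state.
- r.sense(): the state, without advancing time (a new reading comes with each control period).
- r.capture(name): name is "scene" or "top" or "wrist"; returns a dict with "frame" (480x640x3 uint8, red, green, blue), "vertical_fov" (degrees; the focal length in pixels is half the picture's height over the tangent of half this angle, whatever the lens; pixels are square), "cx", "cy" (the principal point, pixels), "distortion" ([k1, k2, p1, p2, k3] as OpenCV has them; the pictures are not rectified), "rvec" (rotation vector, rad) and "tvec" (3), from world to camera coordinates, as OpenCV has them. Camera axes: x right, y down, z forward; pixel columns grow to the right and rows downward; lengths in m; the calibration is good to about 2 mm. A picture is of the moment at which its call begins. There is no depth.
- r.finish_job(): hands the job in; it is judged then, once.
The state is a dict: "time_s": time; "joints": joint angles; "joint_velocities": joint speeds; "effort": joint torques, N m; "tcp_pos": TCP position; "ee_rot": TCP orientation; "wrist_force": force on the tool from outside, world axes, zero at the start; "moment": the same for the moment, N m; "gripper_width": opening from 0.0 (shut) to 1.0 (fully open); "gripper_force": force on a finger pad.
Only numpy, scipy, OpenCV 4.12 (cv2) and the standard library are available. Lean on these libraries where they do the work, as an engineer would, in place of code of your own. Each camera call takes 0.05 s, during which the arm holds its last target. There are 200 camera calls.

TASK

Lift the ignition coil out of the open bin, leaving the piston in there, and set it down the right way up in the middle of the rubber pad on the coil tester. Then turn the tester's selector knob anticlockwise all the way back to its off stop, and from there exactly five clicks clockwise; the knob has no scale, so count the clicks, and never let it run past the fifth.

Things in the scene. Friction and masses are not known exactly. Their poses are not given: they have to be found in the camera images.
- tester: Fixed grey bench tester, 230 mm deep (x), 200 mm wide (y), 100 mm high; origin under its centre on the bench, x away from the front, z up. Front panel: from a 30 mm high lip at x = -110 mm it rises at 35 degrees from level, facing the robot, to z = 100 at x = -10; behind is a flat deck at z = 100 with the pad and two 18 mm high black terminals (x = 106, y = +-85).
- pad (a point): Centre of the top face of the black rubber pad (100 x 100 mm) on the tester's deck, 103 mm above the bench; axes as the tester's.
- dial_grip (a point): Point on the selector knob's axis at a good height to grip, 31 mm out from the sloping panel. z: turning axis, straight out of the panel (leaning 35 degrees from vertical to the front). x: along the knob's grip bar to its pointer end (white line), turning with the knob. Bar 64 mm long (x), 14 mm wide (y), from 22 mm below this point (top of a 62 mm round skirt) to 11 mm above it.
- dial (a joint): Selector knob, rad, growing clockwise seen from outside. Detents every 0.524 rad: 0 off, 2.618 fifth click, 4.19 eighth and last. Leaving a detent takes 0.3 to 0.4 N m, falling to nothing half-way, then it snaps into the next; let go it settles in the nearest. Hard stop 0.10 rad anticlockwise of off. Starts on click 1, 2 or 3. At off it points up the slope at a small white dot.
- bin_in (a point): Centre of the inner floor (4 mm above the bench) of a fixed open dark steel bin, 222 x 172 mm outside (x, y), 50 mm high, walls 4 mm; axes along its sides. The coil lies towards its -x end, the piston towards its +x end.
- coil_mid (a point): Middle of the ignition coil's body, 20 mm above its underside: a black block 35 x 56 x 40 mm (x, y, z). A round 12 mm snout at that height sticks out 28 mm in -x; a foot 3 mm thick, 12 mm wide, runs along y under it, 10 mm out at each end. About 0.15 to 0.3 kg. Pinch across the 56 mm, tips above the foot.
- piston_mid (a point): Middle of a loose light-metal piston standing in the bin, 47 mm in diameter, 48 mm high.

How it is judged:
By the outcome, as a careful person would: the job done as asked, in the order asked, and still so for the second after the job is handed in, with the robot touching nothing.
It also fails if it takes over 72 s, if anything falls off the work surface, if the arm or the gripper's body presses on something with over 40 N, if the wrist force passes 120 N, or if a joint passes its speed limit or range.

## Working session

There is one attempt and no reset: what is moved stays moved. The work goes in short steps, Python scripts to look and compute and a shell command to move; the robot and the scene stay as the last step left them, time stands still between calls to the robot, and variables do not carry over. Pictures are saved under pics/ and viewed, at most 10 in all, crops included, and the job is handed in when it is done.

```bash
ls; mkdir -p pics; python3 - <<'E'
from station import r
import cv2,pickle
d={}
for n in("scene","top","wrist"):
    c=r.capture(n);d[n]=c;print(n,c["vertical_fov"],c["cx"],c["cy"],c["distortion"],c["rvec"],c["tvec"])
pickle.dump(d,open("c0.pkl","wb"))
cv2.imwrite("pics/top0.png",d["top"]["frame"][:,:,::-1])
cv2.imwrite("pics/scene0.png",d["scene"]["frame"][:,:,::-1])
s=r.sense();print(s)
E
```

```text
pics
scene 50.271333219135315 320.08223895218475 241.83292179078907 [-0.05525238  0.          0.          0.          0.        ] [ 1.16812975 -2.37343761  0.93680123] [0.28155013 0.4066922  0.88195398]
top 54.013103045400754 318.44344033289036 239.37885044957034 [-0.03375066  0.          0.          0.          0.        ] [ 2.12529493 -2.16326034  0.1507784 ] [-0.06144413  0.55293037  1.07991246]
wrist 59.55398879762182 314.45616334408396 235.07083446388856 [-0.02764643  0.          0.          0.          0.        ] [-1.66458172 -2.48516277 -0.31060304] [ 0.62339375 -0.02972817  0.3910715 ]
{'time_s': 0.15, 'joints': array([-5.28510364e+01,  2.20806979e+01,  3.97833650e-01, -2.04073934e-02,
       -6.84104841e+01, -1.48167111e+01]), 'joint_velocities': array([-0.01590989, -0.13849118,  0.1871214 ,  0.11892527,  0.02630084,
        0.01095992]), 'effort': array([-4.94384076e-04, -3.91051841e+01,  1.87586796e+01,  4.22238976e+00,
        1.23755605e-02, -1.43893731e-04]), 'tcp_pos': array([ 0.23738025, -0.5778042 ,  0.29141106]), 'ee_rot': array([[-9.25045829e-01, -3.79854835e-01, -7.19884649e-04],
       [-3.79855505e-01,  9.25044620e-01,  1.49859464e-03],
       [ 9.66770005e-05,  1.65972087e-03, -9.99998618e-01]]), 'wrist_force': array([ 0.8108592 , -0.12155475,  0.49877734]), 'moment': array([-0.01341179,  0.01575942, -0.01316756]), 'gripper_force': 0.0, 'gripper_width': 0.9963092634227455}
```

View pics/top0.png

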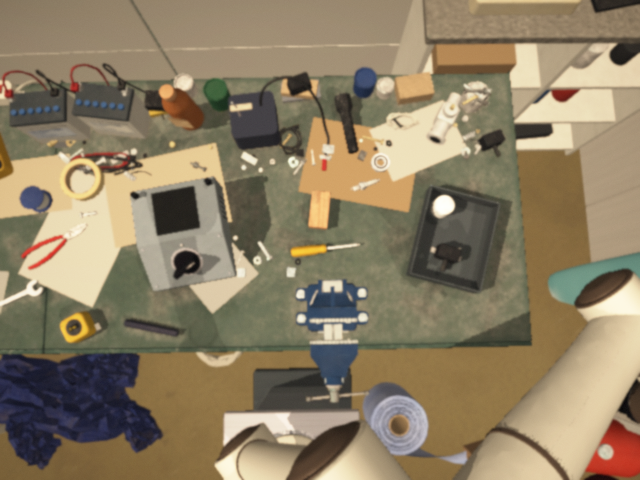

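View pics/scene0.png

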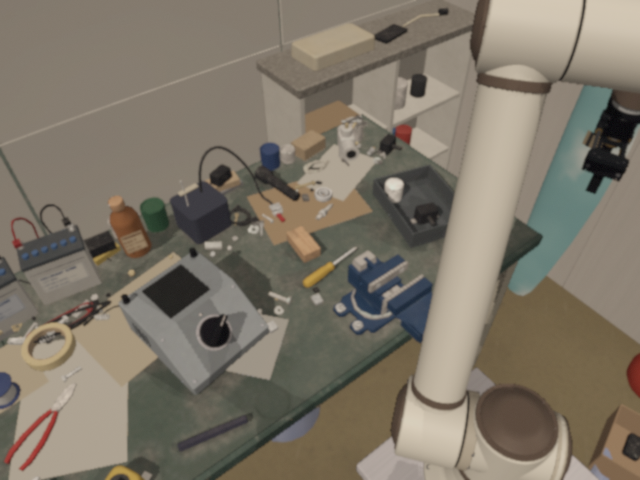

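The top view shows the tester at about (185,235) with its knob at (186,262), and the bin at about (458,238). In the bin, the piston is at (443,206) and the coil near (450,252). Next I'll zoom in on both.

```bash
cat > h.py <<'E'
import numpy as np,cv2,pickle
def K(c):
    f=240/np.tan(np.radians(c["vertical_fov"])/2)
    return np.array([[f,0,c["cx"]],[0,f,c["cy"]],[0,0,1.]])
def ray(c,p):
    u=cv2.undistortPoints(np.array(p,float).reshape(-1,1,2),K(c),np.array(c["distortion"])).reshape(-1,2)
    R,_=cv2.Rodrigues(np.array(c["rvec"],float));t=np.array(c["tvec"],float).ravel()
    return -R.T@t,np.c_[u,np.ones(len(u))]@R
def onplane(c,p,p0,n):
    o,d=ray(c,p);n=np.array(n,float);s=((np.array(p0)-o)@n)/(d@n);return o+d*s[:,None]
def onz(c,p,z): return onplane(c,p,[0,0,z],[0,0,1])
def proj(c,P): return cv2.projectPoints(np.array(P,float).reshape(-1,1,3),np.array(c["rvec"],float),np.array(c["tvec"],float),K(c),np.array(c["distortion"]))[0].reshape(-1,2)
E
python3 - <<'E'
from h import *
d=pickle.load(open("c0.pkl","rb"));f=d["top"]["frame"][:,:,::-1]
a=f[170:300,120:250];b=f[180:310,400:530]
im=np.hstack([a,b]);im=cv2.resize(im,None,fx=3,fy=3,interpolation=cv2.INTER_CUBIC)
im=cv2.convertScaleAbs(im,alpha=1.6,beta=15)
cv2.imwrite("pics/z.png",im)
c=d["top"]
# pad contour
g=cv2.cvtColor(f,cv2.COLOR_BGR2GRAY)
m=(g<45).astype(np.uint8)[175:245,145:205]
k=cv2.findContours(m,0,1)[0];k=max(k,key=cv2.contourArea);q=cv2.boxPoints(cv2.minAreaRect(k))+[145,175]
print(q);P=onz(c,q,.103);print(P,P.mean(0))
E
```

```text
[[151.32432365 193.94595146]
 [192.35135269 187.10810852]
 [198.94594574 226.67567444]
 [157.91891861 233.51351929]]
[[0.65460341 0.30938272 0.103     ]
 [0.66870589 0.21514107 0.103     ]
 [0.57645152 0.1980636  0.103     ]
 [0.56252123 0.29107062 0.103     ]] [0.61557051 0.2534145  0.103     ]
```

View pics/z.png

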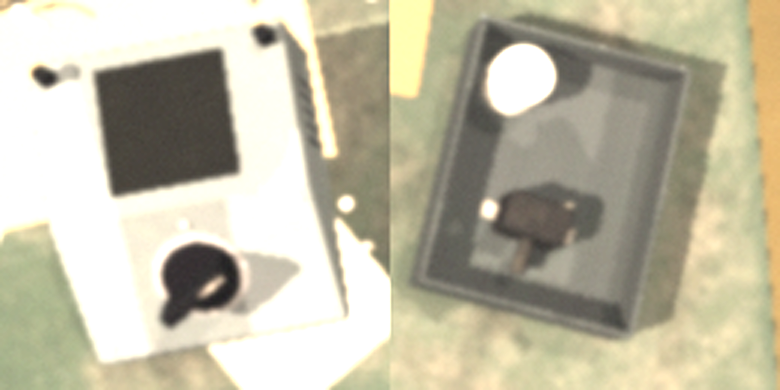

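```bash
cat >> h.py <<'E'
from scipy.spatial.transform import Rotation as Ro
def go(s,p,R):
    "rows entries from measured pose to target"
    R0=s["ee_rot"];sh=R0.T@(np.array(p)-s["tcp_pos"])*1000;rv=Ro.from_matrix(R0.T@R).as_rotvec()
    print("shift",sh.round(1).tolist(),"turn",rv.round(4).tolist())
def down(yaw):
    "tool down, tool y along yaw(rad)"
    y=np.array([np.cos(yaw),np.sin(yaw),0]);z=np.array([0,0,-1.]);return np.c_[np.cross(y,z),y,z]
E
python3 - <<'E'
from h import *
from station import r
d=pickle.load(open("c0.pkl","rb"));c=d["top"]
z=lambda x,y:(400+(x-390)/3,180+y/3)
b=onz(c,[z(480,18),z(687,70),z(632,333),z(415,283)],.05)
print(b.round(4),b.mean(0))
ex=(b[0]+b[1]-b[2]-b[3])[:2];ey=(b[0]+b[3]-b[1]-b[2])[:2]
print("yaw",np.degrees(np.arctan2(ex[1],ex[0])),np.degrees(np.arctan2(-ey[0],ey[1])))
k=onz(c,[z(505,190),z(575,195),z(570,247),z(497,235)],.044);print(k.round(4),k.mean(0))
sn=onz(c,[z(520,268)],.028);print("snout",sn)
s=r.sense()
m=k.mean(0)
for yaw in (75,255,90,65):go(s,[m[0],m[1],.25],down(np.radians(yaw)))
E
```

```text
[[ 0.6748 -0.341   0.05  ]
 [ 0.6295 -0.5043  0.05  ]
 [ 0.4222 -0.4463  0.05  ]
 [ 0.4641 -0.2794  0.05  ]] [ 0.54765381 -0.39274156  0.05      ]
yaw -15.965845236819542 -14.797636576116858
[[ 0.5366 -0.3549  0.044 ]
 [ 0.5316 -0.4102  0.044 ]
 [ 0.4905 -0.4037  0.044 ]
 [ 0.501  -0.3467  0.044 ]] [ 0.51489901 -0.37889463  0.044     ]
snout [[ 0.47594408 -0.36762045  0.028     ]]
shift [-332.3, 78.5, 41.5] turn [0.0016, -0.0006, 0.6514]
shift [-332.3, 78.5, 41.5] turn [0.0008, 0.002, -2.4902]
shift [-332.3, 78.5, 41.5] turn [0.0016, -0.0004, 0.3896]
shift [-332.3, 78.5, 41.5] turn [0.0015, -0.0008, 0.826]
```

```bash
python3 -m pendant '[[[-332,78,30],[0,0,0.56]],[[-332,78,30],[0,0,0.56]],[[-332,78,30],[0,0,0.56]],[[-332,78,30],[0,0,0.56]],[[-332,78,30],[0,0,0.56]],[[-332,78,30],[0,0,0.56]],[[-332,78,30],[0,0,0.56]],[[-332,78,30],[0,0,0.56]],[[-332,78,30],[0,0,0.56]],[[-332,78,30],[0,0,0.56]]]' 1
python3 - <<'E'
from h import *
from station import r
c=r.capture("wrist");s=r.sense();pickle.dump((c,s),open("c1.pkl","wb"))
cv2.imwrite("pics/w1.png",c["frame"][:,:,::-1]);print(s["tcp_pos"],s["joints"],ray(c,[[320,240]]))
print(proj(c,[[.515,-.379,.044]]))
E
```

```text
time_s: 1.15
tcp_pos: [0.5144, -0.3801, 0.262]
ee_rot: [[-0.985, 0.17, -0.001], [0.17, 0.985, 0.0], [0.001, 0.0, -1.0]]
wrist_force: [-0.3, 0.4, -0.5]
gripper_width: 1.0
gripper_force: 0.0
[ 0.51406726 -0.38044623  0.26225434] [-2.20337391e+01  2.46453880e+01  1.28795184e-01  1.59412199e-03
 -6.55051688e+01 -7.77957177e+01] (array([ 0.44934469, -0.36867592,  0.35537864]), array([[ 0.25301602, -0.02854684, -0.96720254]]))
[[315.078415   220.38971347]]
```

View pics/w1.png

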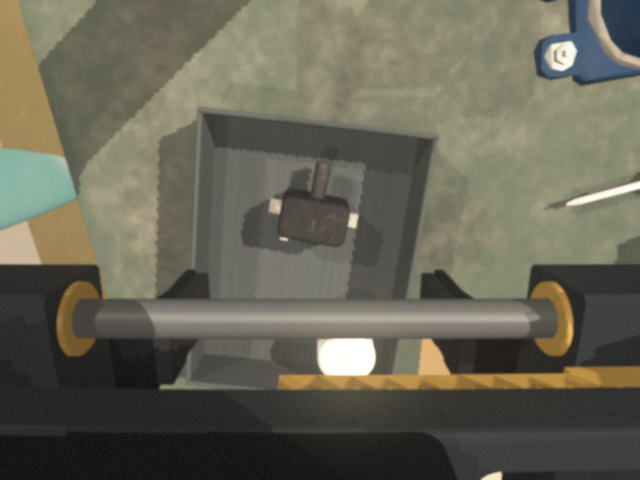

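The wrist view shows the coil with its body centred near (313,219), its snout tip at (322,160), and pale foot ends at (275,206) and (353,219). The piston is at (346,356). The coil is turned slightly, by about 9° from image horizontal.

```bash
python3 - <<'E'
from h import *
c,s=pickle.load(open("c1.pkl","rb"))
f=c["frame"];g=f.astype(int)
# pale foot ends
m=((g.min(2)>125)).astype(np.uint8);m[:, :255]=0;m[:,370:]=0;m[:150]=0;m[255:]=0
n,l,st,ce=cv2.connectedComponentsWithStats(m)
for i in range(1,n):print(st[i],ce[i])
roi=g[150:260,255:375];md=((roi.sum(2)<120)).astype(np.uint8)
md=cv2.morphologyEx(md,cv2.MORPH_OPEN,np.ones((17,17),np.uint8))
k=max(cv2.findContours(md,0,1)[0],key=cv2.contourArea);rc=cv2.minAreaRect(k);q=cv2.boxPoints(rc)+[255,150]
print(q);P=onz(c,q,.044);print(P.round(4),P.mean(0))
F=onz(c,[[270,206],[357,220]],.007);print(F,F.mean(0),np.linalg.norm(F[0]-F[1]),np.degrees(np.arctan2(*(F[0]-F[1])[1::-1])))
T=onz(c,[[322,160],[318,196]],.024);print(T)
B=onz(c,[[200,108],[436,136],[188,382]],.05);print(B)
E
```

```text
[269 198  12  16 144] [274.75694444 205.57638889]
[348 213  10  16 131] [352.6259542  220.29770992]
[280 237   8   4  23] [283.34782609 238.65217391]Traceback (most recent call last):
  File "<stdin>", line 10, in <module>
ValueError: max() iterable argument is empty
```

```bash
python3 - <<'E'
from h import *
c,s=pickle.load(open("c1.pkl","rb"))
F=onz(c,[[269,205],[358.5,220.5]],.007);print(F.round(4),F.mean(0),np.linalg.norm(F[0]-F[1]),np.degrees(np.arctan2(*(F[1]-F[0])[1::-1])))
Q=onz(c,[[285,190],[350,200],[347,246],[277,239]],.044);print(Q.round(4),Q.mean(0))
T=onz(c,[[322,160]],.024);print(T)
B=onz(c,[[200,108],[436,136],[188,382]],.05);print(B.round(4))
go(s,[*F.mean(0)[:2],.080],down(np.arctan2(*(F[1]-F[0])[1::-1])))
go(s,[*Q.mean(0)[:2],.080],down(np.arctan2(*(F[1]-F[0])[1::-1])))
E
```

```text
[[ 0.5032 -0.4162  0.007 ]
 [ 0.5291 -0.3439  0.007 ]] [ 0.51616282 -0.38005346  0.007     ] 0.07681558611071096 70.2786903281938
[[ 0.4884 -0.3972  0.044 ]
 [ 0.504  -0.3506  0.044 ]
 [ 0.539  -0.3582  0.044 ]
 [ 0.5244 -0.4102  0.044 ]] [ 0.51396976 -0.37903912  0.044     ]
[[ 0.47266125 -0.36623368  0.024     ]]
[[ 0.4208 -0.4447  0.05  ]
 [ 0.4678 -0.2837  0.05  ]
 [ 0.6306 -0.5055  0.05  ]]
shift [-2.1, 0.7, 182.3] turn [0.0, -0.0004, 0.1727]
shift [0.3, 1.4, 182.3] turn [0.0, -0.0004, 0.1727]
```

```bash
python3 -m pendant '[[[-1.5,1,40],[0,0,0.1]],[[-1.5,1,80],[0,0,0.173]],[[-1.5,1,110],[0,0,0.173]],[[-1.5,1,135],[0,0,0.173]],[[-1.5,1,155],[0,0,0.173]],[[-1.5,1,170],[0,0,0.173]],[[-1.5,1,182],[0,0,0.173]],[[-1.5,1,182],[0,0,0.173]],[[-1.5,1,182],[0,0,0.173]]]'
python3 -m pendant '[[[0,0,0],[0,0,0]],[[0,0,0],[0,0,0]],[[0,0,0],[0,0,0]],[[0,0,0],[0,0,0]],[[0,0,0],[0,0,0]],[[0,0,0],[0,0,0]],[[0,0,0],[0,0,0]],[[0,0,0],[0,0,0]]]' 0.4
```

```text
time_s: 2.1
tcp_pos: [0.5168, -0.3796, 0.0809]
ee_rot: [[-0.942, 0.337, 0.001], [0.337, 0.942, -0.001], [-0.001, -0.0, -1.0]]
wrist_force: [-0.2, 0.7, 0.4]
gripper_width: 1.001
gripper_force: 0.0
time_s: 2.9
tcp_pos: [0.5167, -0.3793, 0.0805]
ee_rot: [[-0.942, 0.336, 0.0], [0.336, 0.942, -0.0], [-0.0, -0.0, -1.0]]
wrist_force: [-1.5, -0.6, 1.3]
gripper_width: 0.615
gripper_force: 30.0
```

```bash
python3 -m pendant '[[[0,0,-5],[0,0,0]],[[0,0,-20],[0,0,0]],[[0,0,-45],[0,0,0]],[[0,0,-80],[0,0,0]],[[0,0,-120],[0,0,0]],[[0,0,-160],[0,0,0]],[[0,0,-200],[0,0,0]],[[0,0,-230],[0,0,0]],[[0,0,-250],[0,0,0]],[[0,0,-250],[0,0,0]]]'
python3 - <<'E'
from h import *
from station import r
s=r.sense();print(s["gripper_width"],s["joints"])
go(s,[.6156,.2534,.33],down(np.radians(100)))
E
```

```text
time_s: 3.9
tcp_pos: [0.5172, -0.3793, 0.3348]
ee_rot: [[-0.942, 0.336, 0.007], [0.336, 0.942, -0.003], [-0.008, -0.001, -1.0]]
wrist_force: [0.4, 0.1, -2.9]
gripper_width: 0.613
gripper_force: 29.9
0.6131815859215747 [-2.18158622e+01  2.21193854e+01  6.65744789e+00  3.72716604e-02
 -7.40894335e+01 -8.78388808e+01]
shift [120.1, 629.0, 3.3] turn [-0.0029, 0.0074, -0.5174]
```

```bash
python3 -m pendant '[[[4,21,0],[0,0,0]],[[11,58,0],[0,0,0]],[[19,100,0],[0,0,0]],[[27,142,0],[0,0,0]],[[35,184,0],[0,0,0]],[[43,226,0],[0,0,0]],[[51,268,0],[0,0,0]],[[59,310,0],[0,0,0]],[[67,352,0],[0,0,0]],[[75,393,0],[0,0,0]]]'
python3 -m pendant '[[[8,42,0],[0,0,-0.06]],[[16,84,0],[0,0,-0.12]],[[24,126,0],[0,0,-0.18]],[[32,168,0],[0,0,-0.26]],[[39,203,0],[0,0,-0.34]],[[43,225,0],[0,0,-0.42]],[[45,235,0],[0,0,-0.48]],[[45,236,0],[0,0,-0.52]],[[45,236,0],[0,0,-0.52]],[[45,236,0],[0,0,-0.52]]]'
python3 - <<'E'
from h import *
from station import r
c=r.capture("wrist");t=r.capture("top");s=r.sense();pickle.dump((c,t,s),open("c2.pkl","wb"))
cv2.imwrite("pics/w2.png",c["frame"][:,:,::-1]);print(s["tcp_pos"],s["joints"],s["gripper_width"])
go(s,[.6156,.2534,.18],down(np.radians(100)))
E
```

```text
time_s: 4.9
tcp_pos: [0.5773, 0.0181, 0.3286]
ee_rot: [[-0.942, 0.336, -0.003], [0.336, 0.942, 0.0], [0.003, -0.001, -1.0]]
wrist_force: [1.4, -0.1, -3.1]
gripper_width: 0.616
gripper_force: 29.9
time_s: 5.9
tcp_pos: [0.6147, 0.2534, 0.3289]
ee_rot: [[-0.985, -0.175, -0.002], [-0.175, 0.985, -0.001], [0.003, -0.001, -1.0]]
wrist_force: [-0.7, -0.9, -3.1]
gripper_width: 0.615
gripper_force: 29.9
[0.61501219 0.25318249 0.32967237] [ 3.62719834e+01  2.48948846e+01  1.02656910e+01 -1.68227361e-02
 -7.54409282e+01 -1.16199763e+02] 0.6154746869069736
shift [-0.8, 0.2, 149.7] turn [-0.0003, -0.0012, 0.0012]
```

View pics/w2.png

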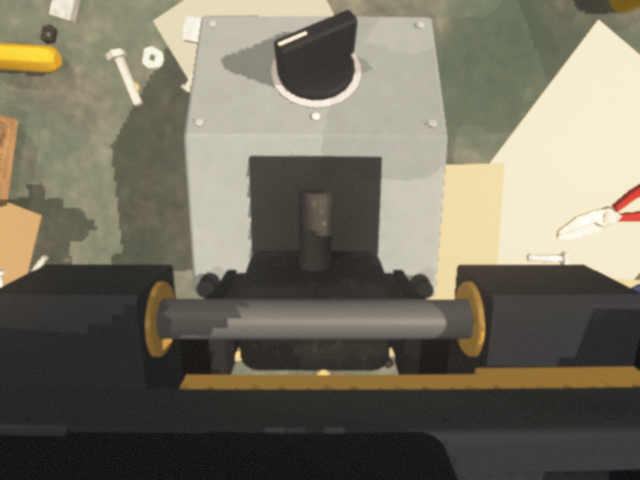

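The wrist view shows the coil held upright over the pad. The pad's front corners are at (249,157) and (381,157), and the deck edge runs from (187,133) to (448,135). The knob ring is centred near (316,70), the white pointer line runs (278,46) to (307,33), and the off dot is at (316,116).

```bash
python3 - <<'E'
from h import *
c,t,s=pickle.load(open("c2.pkl","rb"))
P=onz(c,[[249,157],[381,157]],.103);print("padfront",P.round(4),np.linalg.norm(P[0]-P[1]))
D=onz(c,[[187,133],[448,135]],.100);print("edge",D.round(4),np.linalg.norm(D[0]-D[1]))
L=onz(c,[[205,17],[431,17]],.03);print("lip",L.round(4),np.linalg.norm(L[0]-L[1]))
for a in(P,D,L):
    v=a[0]-a[1];print("yaw",np.degrees(np.arctan2(v[0],-v[1]))*1)
yaw=np.radians(10)
for a,dx in((D,.01),(L,.11)):print("origin",a.mean(0)+dx*np.array([np.cos(yaw),np.sin(yaw),0]))
print("padc",P.mean(0)+.05*np.array([np.cos(yaw),np.sin(yaw),0]))
im=cv2.resize(c["frame"][0:135,240:400,::-1],None,fx=5,fy=4.4*5/4.4,interpolation=cv2.INTER_CUBIC)
cv2.imwrite("pics/k.png",im[:600])
E
```

```text
padfront [[0.5773 0.1973 0.103 ]
 [0.5598 0.2948 0.103 ]] 0.09912681930291914
edge [[0.568  0.1485 0.1   ]
 [0.535  0.3415 0.1   ]] 0.1957958556278601
lip [[0.4722 0.1328 0.03  ]
 [0.4378 0.3242 0.03  ]] 0.194545972239059
yaw 10.139041209319313
yaw 9.71753535428976
yaw 10.162304180172653
origin [0.56135295 0.24672859 0.1       ]
origin [0.56333334 0.24760032 0.03      ]
padc [0.61779013 0.25473852 0.103     ]
```

View pics/k.png

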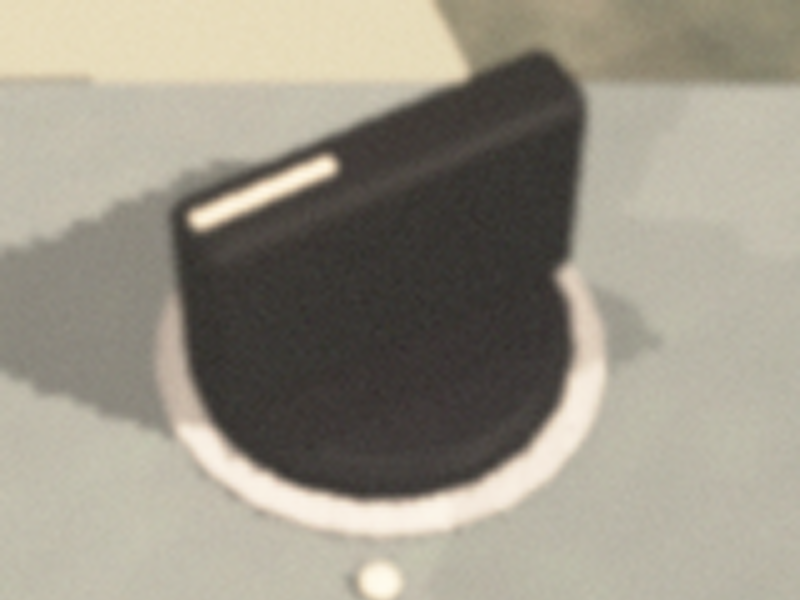

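The close-up shows the white line at the pointer end (crop (190,222) to (335,163)). The printed ring's outer edge spans x 157–607 with its bottom at y 535, and the off dot is at (380,580). Next I'll work out the knob frame and the placing shift.

```bash
python3 - <<'E'
from h import *
c,t,s=pickle.load(open("c2.pkl","rb"))
yaw=np.radians(10);Rt=Ro.from_euler('z',yaw).as_matrix()
O=np.array([.5625,.2472,0])
n=Rt@[-np.sin(np.radians(35)),0,np.cos(np.radians(35))]
up=Rt@[np.cos(np.radians(35)),0,np.sin(np.radians(35))]
ri=np.cross(up,n) # right seen from outside
e=O+Rt@[-.01,0,.1]
z=lambda a:np.array(a)/5+[240,0]
ring=onplane(c,z([[157,355],[607,355],[380,535],[380,580]]),e,n)
q=lambda P:np.c_[(P-e)@ri,(P-e)@up].round(4)
print("ring,dot (right,up)",q(ring))
top=onplane(c,z([[175,210],[205,260],[540,50],[583,105],[190,222],[335,163]]),e+.042*n,n)
Q=q(top);print("top",Q,Q[:4].mean(0))
for v in(Q[4]-Q[5],Q[0]-Q[2],Q[1]-Q[3]):print("cw from up",np.degrees(np.arctan2(v[0],v[1])))
go(s,[.618,.254,.18],down(np.radians(100)))
E
```

```text
ring,dot (right,up) [[ 0.0373 -0.0612]
 [-0.035  -0.0614]
 [ 0.0015 -0.0259]
 [ 0.0015 -0.0175]]
top [[ 0.0304 -0.0486]
 [ 0.0259 -0.0395]
 [-0.0216 -0.0795]
 [-0.0275 -0.0687]
 [ 0.0282 -0.0464]
 [ 0.0081 -0.0574]] [ 0.0018   -0.059075]
cw from up 61.30971345498168
cw from up 59.27991557202296
cw from up 61.32943463406597
shift [-3.3, 0.3, 149.7] turn [-0.0003, -0.0012, 0.0012]
```

```bash
python3 -m pendant '[[[-1,0,10],[0,0,0]],[[-3,0,30],[0,0,0]],[[-3,0,60],[0,0,0]],[[-3,0,90],[0,0,0]],[[-3,0,115],[0,0,0]],[[-3,0,130],[0,0,0]],[[-3,0,138],[0,0,0]],[[-3,0,142],[0,0,0]],[[-3,0,145],[0,0,0]],[[-3,0,145],[0,0,0]]]'
python3 -m pendant '[[[0,0,1],[0,0,0]],[[0,0,2],[0,0,0]],[[0,0,3],[0,0,0]],[[0,0,4],[0,0,0]],[[0,0,4.5],[0,0,0]],[[0,0,4.5],[0,0,0]],[[0,0,4.5],[0,0,0]]]'
```

```text
time_s: 7.0
tcp_pos: [0.6184, 0.2543, 0.1857]
ee_rot: [[-0.984, -0.176, 0.001], [-0.176, 0.984, 0.001], [-0.001, 0.0, -1.0]]
wrist_force: [-0.1, 0.8, -3.3]
gripper_width: 0.62
gripper_force: 29.9
time_s: 7.7
tcp_pos: [0.6183, 0.2542, 0.1807]
ee_rot: [[-0.984, -0.176, 0.0], [-0.176, 0.984, -0.0], [-0.0, -0.0, -1.0]]
wrist_force: [-0.5, 0.2, -2.6]
gripper_width: 0.617
gripper_force: 29.9
```

```bash
python3 -m pendant '[[[0,0,0.5],[0,0,0]],[[0,0,1],[0,0,0]],[[0,0,1.5],[0,0,0]],[[0,0,1.5],[0,0,0]],[[0,0,1.5],[0,0,0]]]'
```

```text
time_s: 8.2
tcp_pos: [0.6182, 0.2542, 0.1796]
ee_rot: [[-0.984, -0.176, 0.0], [-0.176, 0.984, 0.0], [-0.0, -0.0, -1.0]]
wrist_force: [-1.1, -0.6, -0.2]
gripper_width: 0.617
gripper_force: 30.0
```

```bash
python3 -m pendant '[[[0,0,0.3],[0,0,0]],[[0,0,0.3],[0,0,0]],[[0,0,0.3],[0,0,0]]]'
python3 -m pendant '[[[0,0,0],[0,0,0]],[[0,0,0],[0,0,0]],[[0,0,0],[0,0,0]],[[0,0,0],[0,0,0]],[[0,0,0],[0,0,0]],[[0,0,0],[0,0,0]]]' 1
python3 -m pendant '[[[0,0,-10],[0,0,0]],[[0,0,-30],[0,0,0]],[[0,0,-60],[0,0,0]],[[0,0,-90],[0,0,0]],[[0,0,-120],[0,0,0]],[[0,0,-140],[0,0,0]],[[0,0,-150],[0,0,0]],[[0,0,-150],[0,0,0]]]'
cat > k.py <<'E'
from h import *
yaw=np.radians(10);Rt=Ro.from_euler('z',yaw).as_matrix();O=np.array([.5625,.2472,0])
n=Rt@[-np.sin(np.radians(35)),0,np.cos(np.radians(35))];up=Rt@[np.cos(np.radians(35)),0,np.sin(np.radians(35))];ri=np.cross(up,n)
G=O+Rt@[-.01,0,.1]+.0015*ri-.0605*up+.031*n
def grip(deg,flip=0):
    "tool rotation gripping the bar at cw angle deg"
    a=np.radians(deg);x=np.cos(a)*up+np.sin(a)*ri;y=np.cross(n,x)*(-1 if flip else 1)
    return np.c_[np.cross(y,-n),y,-n]
def tcp(out): return G+n*(.051+out)
E
python3 - <<'E'
from k import *
from station import r
c=r.capture("wrist");s=r.sense();pickle.dump((c,s),open("c3.pkl","wb"))
cv2.imwrite("pics/w3.png",c["frame"][:,:,::-1]);print(s["joints"],G)
for f in(0,1):
  for d in(60,0,150):print(f,d);go(s,tcp(.10),grip(d,f))
E
```

```text
time_s: 8.5
tcp_pos: [0.6183, 0.2542, 0.1796]
ee_rot: [[-0.984, -0.176, 0.0], [-0.176, 0.984, 0.0], [-0.0, 0.0, -1.0]]
wrist_force: [-2.9, -0.5, 3.0]
gripper_width: 0.615
gripper_force: 30.0
time_s: 9.1
tcp_pos: [0.6183, 0.2542, 0.1789]
ee_rot: [[-0.984, -0.176, 0.0], [-0.176, 0.984, 0.0], [-0.0, 0.0, -1.0]]
wrist_force: [-0.5, 0.1, 0.3]
gripper_width: 0.986
gripper_force: 0.0
time_s: 9.9
tcp_pos: [0.6185, 0.2543, 0.331]
ee_rot: [[-0.984, -0.176, 0.003], [-0.176, 0.984, 0.002], [-0.003, 0.001, -1.0]]
wrist_force: [-0.4, -0.4, 0.0]
gripper_width: 0.998
gripper_force: 0.0
[ 3.61798350e+01  2.51965245e+01  1.06687328e+01 -2.51750708e-02
 -7.54404585e+01 -1.16051846e+02] [0.48659587 0.23229291 0.09069234]
0 60
shift [219.9, 1.7, 114.7] turn [-0.3182, -0.5538, 1.0151]
0 0
shift [219.9, 1.7, 114.7] turn [0.0013, -0.6106, 0.0019]
0 150
shift [219.9, 1.7, 114.7] turn [-0.7917, -0.2139, 2.5142]
1 60
shift [219.9, 1.7, 114.7] turn [0.6364, -0.3657, -2.0161]
1 0
shift [219.9, 1.7, 114.7] turn [0.9437, 0.0019, -2.9946]
1 150
shift [219.9, 1.7, 114.7] turn [0.161, -0.596, -0.5052]
```

View pics/w3.png

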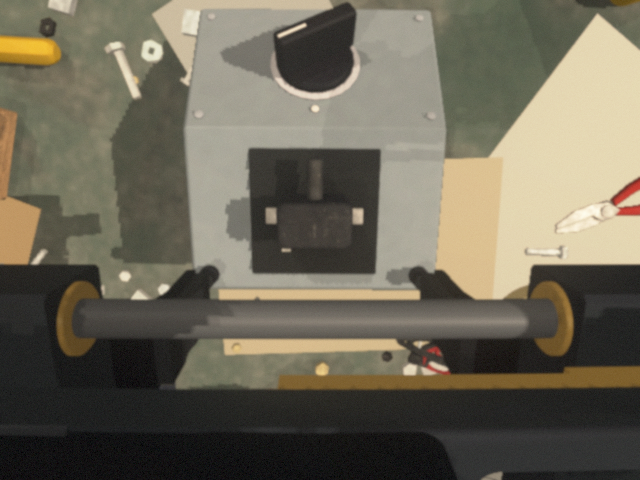

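The wrist view shows the coil upright on the pad, its feet at (271,216) and (357,216), between pad edges at x 250–381 and y 149–272. The knob hasn't moved. I'll check the centring and go round to the knob.

```bash
python3 - <<'E'
from k import *
c,s=pickle.load(open("c3.pkl","rb"))
p=onz(c,[[249,149],[380,149],[378,273],[252,272]],.103);f=onz(c,[[265.5,216],[363,216]],.106)
print(p.mean(0),f.mean(0),Rt.T@(f.mean(0)-p.mean(0)))
E
python3 -m pendant '[[[15,0,0],[0.042,-0.024,-0.134]],[[40,0,0],[0.085,-0.049,-0.269]],[[70,0,5],[0.127,-0.073,-0.403]],[[100,0,10],[0.17,-0.098,-0.538]],[[130,0,20],[0.212,-0.122,-0.672]],[[155,0,30],[0.255,-0.146,-0.806]],[[180,0,40],[0.297,-0.171,-0.941]],[[200,1,50],[0.339,-0.195,-1.075]],[[215,1,60],[0.382,-0.219,-1.21]],[[220,2,70],[0.424,-0.244,-1.344]]]'
python3 - <<'E'
from k import *
from station import r
s=r.sense();print(s["joints"]);go(s,tcp(.10),grip(60,1))
E
```

```text
[0.61616882 0.25513091 0.103     ] [0.61798858 0.25503011 0.106     ] [ 0.00177461 -0.00041527  0.003     ]
time_s: 10.95
tcp_pos: [0.3992, 0.2166, 0.2571]
ee_rot: [[-0.034, -0.903, 0.429], [-0.997, -0.001, -0.082], [0.074, -0.43, -0.9]]
wrist_force: [1.4, -0.7, 0.9]
gripper_width: 1.002
gripper_force: 0.0
[ 56.61497466   0.85221883 -49.29369115  41.99668455 -37.03881333
 -91.06401922]
shift [-3.9, 16.5, 39.3] turn [0.2136, -0.1211, -0.6638]
```

```bash
python3 -m pendant '[[[-1,3,8],[0.042,-0.024,-0.132]],[[-2,6,16],[0.085,-0.048,-0.264]],[[-2,10,24],[0.128,-0.072,-0.396]],[[-3,13,32],[0.17,-0.097,-0.528]],[[-4,16,39],[0.213,-0.121,-0.664]],[[-4,16,39],[0.213,-0.121,-0.664]],[[-4,16,39],[0.213,-0.121,-0.664]]]'
python3 - <<'E'
from k import *
from station import r
s=r.sense();print(s["joints"]);go(s,tcp(.10),grip(60,1));go(s,tcp(.002),grip(60,1))
c=r.capture("wrist");cv2.imwrite("pics/w4.png",c["frame"][:,:,::-1]);pickle.dump((c,s),open("c4.pkl","wb"))
E
```

```text
time_s: 11.65
tcp_pos: [0.4026, 0.2194, 0.2274]
ee_rot: [[0.548, -0.629, 0.551], [-0.788, -0.61, 0.086], [0.282, -0.481, -0.83]]
wrist_force: [-15.2, 26.4, 0.1]
gripper_width: 1.002
gripper_force: 0.0
[ 23.46799585   0.17404432 -61.04805724 117.64906192  -9.13207214
 -99.7548524 ]
shift [-2.8, 8.4, 9.9] turn [0.0221, -0.0001, -0.0094]
shift [-2.8, 6.2, 107.9] turn [0.0221, -0.0001, -0.0094]
```

View pics/w4.png

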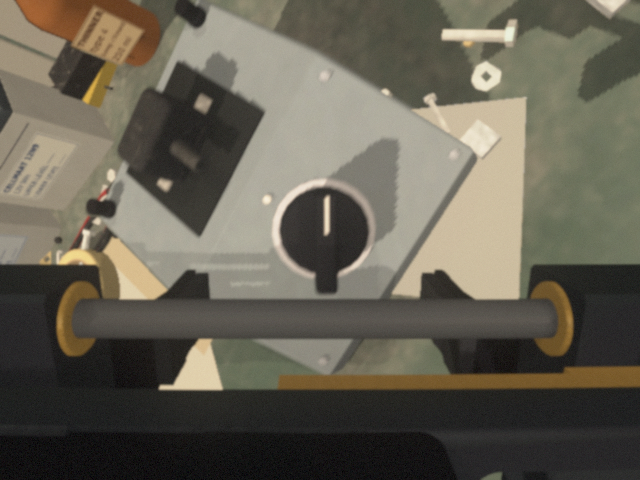

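The wrist view, aligned with the bar, shows the pointer line at (327,215) on a knob centred near (323,230), and the coil still on the pad. But j3, j4 and j5 are all at their limits. I'll fit the kinematics to find a wrist configuration that works.

```bash
cat > kin.py <<'E'
from k import *
from scipy.optimize import least_squares
rx=lambda a:Ro.from_euler('x',a,degrees=True).as_matrix()
ry=lambda a:Ro.from_euler('y',a,degrees=True).as_matrix()
rz=lambda a:Ro.from_euler('z',a,degrees=True).as_matrix()
def fk(q,p,s4,s6):
    R2=rz(q[0])@ry(q[1]);R3=rz(q[0])@ry(q[1]-q[2]);R5=R3@rx(s4*q[3])@ry(-q[4])
    return np.r_[0,0,p[0]]+rz(q[0])@[p[1],0,0]+R2@[0,0,p[2]]+R3@[p[3],0,p[4]]+R5@[p[5],0,0],R5@rx(s6*q[5])
D=[]
d0=([-52.85,22.08,.398,-.02,-68.41,-14.817],[.23738,-.5778,.29141],None)
for n_ in("c1.pkl","c2.pkl","c3.pkl","c4.pkl"):
    s=pickle.load(open(n_,"rb"))[-1];D.append((s["joints"],s["tcp_pos"],s["ee_rot"]))
D2=D+[([-21.816,22.119,6.657,.037,-74.089,-87.839],[.5172,-.3793,.3348],None),([56.615,.852,-49.294,41.997,-37.039,-91.064],[.3992,.2166,.2571],None),d0]
best=None
for s4 in(1,-1):
    f=lambda p:np.concatenate([fk(q,p,s4,1)[0]-t for q,t,_ in D2])
    o=least_squares(f,[.3,0,.4,.4,0,.2])
    for s6 in(1,-1):
        C=[fk(q,o.x,s4,s6)[1].T@R for q,_,R in D];sp=max(np.linalg.norm(C[0]-x) for x in C)
        if best is None or o.cost+sp<best[0]:best=(o.cost+sp,s4,s6,o.x,C[0],np.abs(o.fun).max(),sp)
_,s4,s6,p,C,e1,e2=best
lo=np.array([-179.83,-69.29,-61.27,-181.25,-171.15,-177.46]);hi=np.array([179.83,118.12,80.66,117.63,-9.14,177.46])
def ik(t,R,n=40,seed=0):
    out=[];g=np.random.default_rng(seed)
    def f(q):
        a,b=fk(q,p,s4,s6);return np.r_[(a-t)*10,Ro.from_matrix((b@C).T@R).as_rotvec()]
    for _ in range(n):
        o=least_squares(f,g.uniform(lo,hi),bounds=(lo,hi),max_nfev=100)
        if o.cost<1e-7 and not any(np.abs(o.x-x).max()<2 for x in out):out.append(o.x)
    return out
E
python3 - <<'E'
from kin import *
print(s4,s6,p.round(4),e1,e2)
for out in(.002,.05):
  for fl in(0,1):
    for d in(60,0,150):
      print(out,fl,d,[x.round(0).tolist() for x in ik(tcp(out),grip(d,fl))])
E
```

```text
-1 -1 [ 0.4663  0.1097  0.4614  0.3665 -0.0486  0.4174] 0.14965734243542078 6.304275572620879e-16
0.002 0 60 []
0.002 0 0 []
0.002 0 150 []
0.002 1 60 []
0.002 1 0 []
0.002 1 150 []
0.05 0 60 []
0.05 0 0 []
0.05 0 150 []
0.05 1 60 []
0.05 1 0 []
0.05 1 150 []
```

```bash
python3 - <<'E'
from kin import *
for q,t,R in D:print(q.round(1),t.round(3),R.round(2).tolist())
for s6 in(1,-1):
  for s4 in (1,-1):print(s4,s6,[(fk(q,p,s4,s6)[1].T@R).round(2).tolist() for q,_,R in D])
E
```

```text
[-22.   24.6   0.1   0.  -65.5 -77.8] [ 0.514 -0.38   0.262] [[-0.99, 0.17, -0.0], [0.17, 0.99, 0.0], [0.0, 0.0, -1.0]]
[  36.3   24.9   10.3   -0.   -75.4 -116.2] [0.615 0.253 0.33 ] [[-0.98, -0.17, -0.0], [-0.17, 0.98, -0.0], [0.0, -0.0, -1.0]]
[  36.2   25.2   10.7   -0.   -75.4 -116.1] [0.618 0.254 0.329] [[-0.98, -0.18, 0.0], [-0.18, 0.98, 0.0], [-0.0, 0.0, -1.0]]
[ 23.5   0.2 -61.  117.6  -9.1 -99.8] [0.403 0.219 0.227] [[0.55, -0.63, 0.55], [-0.79, -0.61, 0.09], [0.28, -0.48, -0.83]]
1 1 [[[-0.0, 0.0, 1.0], [0.91, 0.41, -0.0], [-0.41, 0.91, -0.0]], [[-0.0, -0.0, 1.0], [0.61, -0.79, -0.0], [0.79, 0.61, 0.0]], [[-0.0, -0.0, 1.0], [0.61, -0.79, -0.0], [0.79, 0.61, 0.0]], [[-0.26, -0.09, 0.96], [-0.77, -0.58, -0.26], [0.58, -0.81, 0.09]]]
-1 1 [[[-0.0, 0.0, 1.0], [0.91, 0.41, 0.0], [-0.41, 0.91, -0.0]], [[0.0, 0.0, 1.0], [0.61, -0.79, -0.0], [0.79, 0.61, -0.0]], [[0.0, 0.0, 1.0], [0.61, -0.79, -0.0], [0.79, 0.61, -0.0]], [[0.0, 0.0, 1.0], [0.94, -0.33, -0.0], [0.33, 0.94, 0.0]]]
1 -1 [[[-0.0, 0.0, 1.0], [-1.0, -0.0, -0.0], [0.0, -1.0, 0.0]], [[-0.0, -0.0, 1.0], [-1.0, 0.0, -0.0], [-0.0, -1.0, -0.0]], [[-0.0, -0.0, 1.0], [-1.0, 0.0, -0.0], [-0.0, -1.0, -0.0]], [[-0.26, -0.09, 0.96], [0.53, 0.82, 0.22], [-0.81, 0.57, -0.17]]]
-1 -1 [[[-0.0, 0.0, 1.0], [-1.0, -0.0, -0.0], [0.0, -1.0, 0.0]], [[0.0, 0.0, 1.0], [-1.0, -0.0, 0.0], [0.0, -1.0, 0.0]], [[0.0, 0.0, 1.0], [-1.0, 0.0, 0.0], [-0.0, -1.0, 0.0]], [[0.0, 0.0, 1.0], [-1.0, 0.0, 0.0], [-0.0, -1.0, -0.0]]]
```

```bash
sed -i 's/rz(q\[0\])@\[p\[1\],0,0\]/rz(q[0])@[p[1],p[6],0]/; s/R5@\[p\[5\],0,0\],/R5@[p[5],p[7],p[8]],/; s/\[.3,0,.4,.4,0,.2\]/[.3,0,.4,.4,0,.2,-.15,0,0]/' kin.py; python3 - <<'E'
from kin import *
print(s4,s6,p.round(4),e1,e2)
for out in(.002,.05):
  for fl in(0,1):
    for d in(60,0,150):
      print(out,fl,d,[x.round(0).tolist() for x in ik(tcp(out),grip(d,fl))])
E
```

```text
-1 -1 [ 1.606e-01  1.000e-04  5.648e-01  4.219e-01 -1.000e-04  2.366e-01
  0.000e+00 -1.598e-01 -1.000e-04] 1.867050849335694e-05 6.304275572620879e-16
0.002 0 60 []
0.002 0 0 []
0.002 0 150 []
0.002 1 60 []
0.002 1 0 []
0.002 1 150 []
0.05 0 60 []
0.05 0 0 []
0.05 0 150 []
0.05 1 60 []
0.05 1 0 []
0.05 1 150 []
```

```bash
cat > t.py <<'E'
from kin import *
def best(t,R,n=30):
    g=np.random.default_rng(0);res=[]
    def f(q):
        a,b=fk(q,p,s4,s6);return np.r_[(a-t)*10,Ro.from_matrix((b@C).T@R).as_rotvec()]
    for _ in range(n):
        o=least_squares(f,g.uniform(lo,hi),bounds=(lo+.3,hi-.3),x_scale=50,max_nfev=200);res.append((o.cost,o.x))
    return min(res,key=lambda a:a[0]),f
if __name__=="__main__":
  for out in(.002,.0):
   for dd in(0,15,25):      # tilt tool upright by dd deg about the right axis
    for fl in(0,1):
     for d in(60,0,150):
      T=Ro.from_rotvec(np.radians(-dd)*ri).as_matrix()
      for sg in((1,-1) if dd else (1,)):
        Q=T if sg>0 else T.T
        R=Q@grip(d,fl);t=G+n*out-R[:,2]*.051
        (c_,x),f=best(t,R,12);print(out,dd*sg,fl,d,"%.1e"%c_,x.round(0).tolist(),R[:,2].round(2))
   break
E
timeout 560 python3 t.py
```

```text
0.002 0 0 60 2.9e-04 [8.0, 16.0, -48.0, -181.0, -9.0, 32.0] [ 0.56  0.1  -0.82]
0.002 0 0 0 2.9e-04 [8.0, 16.0, -48.0, -181.0, -9.0, 92.0] [ 0.56  0.1  -0.82]
0.002 0 0 150 2.9e-04 [8.0, 16.0, -48.0, -181.0, -9.0, -58.0] [ 0.56  0.1  -0.82]
0.002 0 1 60 2.9e-04 [8.0, 16.0, -48.0, -181.0, -9.0, -148.0] [ 0.56  0.1  -0.82]
0.002 0 1 0 2.9e-04 [8.0, 16.0, -48.0, -181.0, -9.0, -88.0] [ 0.56  0.1  -0.82]
0.002 0 1 150 2.9e-04 [8.0, 16.0, -48.0, -181.0, -9.0, 122.0] [ 0.56  0.1  -0.82]
0.002 15 0 60 5.0e-05 [36.0, 16.0, -53.0, 69.0, -9.0, 116.0] [ 0.34  0.06 -0.94]
0.002 -15 0 60 1.0e-28 [7.0, 21.0, -55.0, -176.0, -36.0, 29.0] [ 0.75  0.13 -0.64]
0.002 15 0 0 1.8e-04 [39.0, 16.0, -52.0, 60.0, -10.0, -177.0] [ 0.34  0.06 -0.94]
0.002 -15 0 0 5.7e-31 [7.0, 21.0, -55.0, -176.0, -36.0, 89.0] [ 0.75  0.13 -0.64]
0.002 15 0 150 5.0e-05 [36.0, 16.0, -53.0, 69.0, -9.0, 26.0] [ 0.34  0.06 -0.94]
0.002 -15 0 150 5.3e-28 [7.0, 21.0, -55.0, -176.0, -36.0, -61.0] [ 0.75  0.13 -0.64]
0.002 15 1 60 5.0e-05 [36.0, 16.0, -53.0, 69.0, -9.0, -64.0] [ 0.34  0.06 -0.94]
0.002 -15 1 60 2.1e-30 [7.0, 21.0, -55.0
[... 669 characters left out ...]
, -58.0, 90.0] [ 0.85  0.15 -0.5 ]
0.002 25 0 150 1.6e-30 [46.0, 19.0, -34.0, 12.0, -29.0, 74.0] [ 0.17  0.03 -0.98]
0.002 -25 0 150 6.3e-05 [6.0, 28.0, -61.0, -176.0, -58.0, -60.0] [ 0.85  0.15 -0.5 ]
0.002 25 1 60 3.7e-31 [46.0, 19.0, -34.0, 12.0, -29.0, -16.0] [ 0.17  0.03 -0.98]
0.002 -25 1 60 6.3e-05 [6.0, 28.0, -61.0, -176.0, -58.0, -150.0] [ 0.85  0.15 -0.5 ]
0.002 25 1 0 1.6e-30 [46.0, 19.0, -34.0, 12.0, -29.0, 44.0] [ 0.17  0.03 -0.98]
0.002 -25 1 0 6.3e-05 [6.0, 28.0, -61.0, -176.0, -58.0, -90.0] [ 0.85  0.15 -0.5 ]
0.002 25 1 150 1.6e-30 [46.0, 19.0, -34.0, 12.0, -29.0, -106.0] [ 0.17  0.03 -0.98]
0.002 -25 1 150 6.3e-05 [6.0, 28.0, -61.0, -176.0, -58.0, 120.0] [ 0.85  0.15 -0.5 ]
```

```bash
cat > t2.py <<'E'
from kin import *
lo2=np.array([-175,-69,-60.5,-180.3,-170,-170]);hi2=np.array([175,118,80,116.5,-10.5,170])
def axR(a,b,deg,fl): return Ro.from_rotvec(np.radians(a)*ri+np.radians(b)*up).as_matrix()@grip(deg,fl)
def sol(out,deg,fl,q0,w=.02,ab=None):
    # unknown q(6),a,b ; small weight on tilt
    def f(x):
        aa,bb=x[6:] if ab is None else ab
        R=axR(aa,bb,deg,fl);t=G+n*out-R[:,2]*.051
        A,B=fk(x[:6],p,s4,s6);return np.r_[(A-t)*1000,Ro.from_matrix((B@C).T@R).as_rotvec()*300,np.array(x[6:])*w]
    o=least_squares(f,np.r_[q0,0,0],bounds=(np.r_[lo2,-30,-30],np.r_[hi2,30,30]),x_scale=np.r_[np.ones(6)*20,5,5],max_nfev=300)
    return o.cost,o.x,np.abs(o.fun[:6]).max()
if __name__=="__main__":
  for nm,q0 in(("flip",[8,16,-48,-178,-12,32]),("mid",[36,16,-53,69,-12,116]),("j4=0",[46,19,-34,12,-29,164]),("m90",[30,16,-50,-90,-12,30])):
   for out in(.002,.05,.1):
    c_,x,e=sol(out,60,0,q0);print(nm,out,"err%.2f"%e,x.round(1).tolist())
E
timeout 560 python3 t2.py
```

```text
flip 0.002 err0.00 [8.3, 16.2, -47.8, -180.3, -10.5, 31.7, 1.4, -1.1]
flip 0.05 err0.00 [8.2, 9.3, -51.1, -180.3, -10.5, 31.7, 5.1, -1.2]
flip 0.1 err0.00 [8.1, 1.7, -54.1, -180.3, -10.5, 31.8, 9.7, -1.4]
mid 0.002 err0.00 [24.8, 15.9, -56.1, 116.5, -14.4, 78.8, -8.1, -6.4]
mid 0.05 err0.00 [24.8, 9.1, -58.9, 116.5, -12.8, 79.6, -5.4, -4.3]
mid 0.1 err0.00 [39.0, 2.2, -60.5, 82.7, -15.7, 101.5, -5.6, -2.0]
j4=0 0.002 err0.00 [24.8, 15.9, -56.1, 116.5, -14.4, 78.8, -8.1, -6.4]
j4=0 0.05 err0.00 [24.8, 9.1, -58.9, 116.5, -12.8, 79.6, -5.4, -4.3]
j4=0 0.1 err0.00 [39.0, 2.2, -60.5, 82.7, -15.7, 101.5, -5.6, -2.0]
m90 0.002 err0.00 [8.3, 16.2, -47.8, -180.3, -10.5, 31.7, 1.4, -1.1]
m90 0.05 err0.00 [8.2, 9.3, -51.1, -180.3, -10.5, 31.7, 5.1, -1.2]
m90 0.1 err0.00 [8.1, 1.7, -54.1, -180.3, -10.5, 31.8, 9.7, -1.4]
```

```bash
cat > path.py <<'E'
from t2 import *
cl=[np.array(v)/1000 for v in([0,58,70],[0,-58,70],[37,95,0],[-37,95,0],[37,-95,0],[-37,-95,0],[65,0,-93],[0,0,-100])]
def chk(q):
    a,b=fk(q,p,s4,s6);b=b@C
    R5=rz(q[0])@ry(q[1]-q[2])@rx(s4*q[3])@ry(-q[4]);W=a-R5@p[[5,7,8]]
    P=[a+b@v for v in cl]+[W-[0,0,.06],W+R5@[0,p[7],0]-[0,0,.06]]
    return a,b,np.array(P)
E
python3 - <<'E'
from path import *
c_,s1,e=sol(.09,60,0,[8,3,-54,-178,-14,32],ab=(12,-1));print(e,s1.round(1))
W=[[23.5,.2,-61,117.6,-9.1,-99.8],[35,5,-45,60,-30,-90],[30,0,-40,0,-45,-60],[20,0,-40,-90,-45,0],[10,0,-50,-165,-25,32],s1[:6]]
for i in range(len(W)-1):
  for u in(0,.33,.67):
    q=np.array(W[i])*(1-u)+np.array(W[i+1])*u;a,b,P=chk(q)
    j=P[:,2].argmin();print(i,u,a.round(3),"z",b[:,2].round(2),"min",j,P[j].round(3),"x",P[:,0].max().round(2),"y",P[:,1].min().round(2),P[:,1].max().round(2))
E
```

```text
8.508277759502639e-12 [   7.7    3.8  -54.7 -177.3  -15.5   29.1    0.     0. ]
0 0 [0.403 0.22  0.228] z [ 0.55  0.09 -0.83] min 0 [0.405 0.19  0.142] x 0.48 y 0.08 0.31
0 0.33 [0.47  0.197 0.268] z [ 0.61  0.01 -0.79] min 0 [0.472 0.174 0.18 ] x 0.55 y 0.11 0.27
0 0.67 [0.512 0.168 0.291] z [ 0.61 -0.08 -0.79] min 0 [0.509 0.151 0.202] x 0.6 y 0.11 0.22
1 0 [0.525 0.145 0.294] z [ 0.55 -0.15 -0.82] min 0 [0.515 0.136 0.204] x 0.61 y 0.09 0.18
1 0.33 [0.495 0.075 0.276] z [ 0.41 -0.17 -0.9 ] min 0 [0.473 0.075 0.188] x 0.59 y 0.02 0.18
1 0.67 [0.441 0.035 0.247] z [ 0.24 -0.11 -0.97] min 0 [0.407 0.05  0.164] x 0.54 y -0.04 0.17
2 0 [0.378 0.033 0.218] z [ 0.08  0.04 -1.  ] min 0 [0.333 0.066 0.146] x 0.48 y -0.05 0.16
2 0.33 [0.299 0.088 0.175] z [-0.03  0.38 -0.93] min 1 [0.346 0.085 0.096] x 0.4 y -0.0 0.17
2 0.67 [0.257 0.183 0.177] z [ 0.05  0.69 -0.72] min 1 [0.306 0.204 0.103] x 0.35 y 0.02 0.26
3 0 [0.27  0.276 0.224] z [ 0.27  0.85 -0.45] min 4 [0.319 0.223 0.153] x 0.36 y 0.08 0.36
3 0.33 [0.311 0.303 0.248] z [ 0.56  0.76 -0.35] min 4 [0.339 0.245 0.169] x 0.39 y 0.09 0.39
3 0.67 [0.365 0.294 0.267] z [ 0.78  0.53 -0.34] min 4 [0.366 0.237 0.182] x 0.43 y 0.07 0.38
4 0 [0.413 0.256 0.273] z [ 0.86  0.26 -0.43] min 4 [0.385 0.208 0.188] x 0.48 y 0.05 0.35
4 0.33 [0.411 0.243 0.248] z [ 0.83  0.21 -0.52] min 4 [0.37  0.201 0.165] x 0.48 y 0.04 0.33
4 0.67 [0.406 0.23  0.223] z [ 0.78  0.15 -0.6 ] min 1 [0.439 0.202 0.143] x 0.48 y 0.04 0.32
```

```bash
cat > w.py <<'E'
from path import *
c_,s1,e=sol(.09,60,0,[8,3,-54,-178,-14,32],ab=(12,-1))
W=[[23.5,.2,-61,117.6,-9.1,-99.8],[35,3,-35,60,-30,-90],[30,0,-15,0,-55,-60],[20,-5,-20,-90,-45,0],[10,-3,-45,-160,-28,30],s1[:6]]
N=[10,10,15,15,10]
Q=[np.array(W[0])]
for i in range(5):
    for u in np.arange(1,N[i]+1)/N[i]:Q.append(np.array(W[i])*(1-u)+np.array(W[i+1])*u)
E
python3 - <<'E'
from w import *
pa=None
for k,q in enumerate(Q):
    a,b,P=chk(q);j=P[:,2].argmin()
    st="" if pa is None else "%.0fmm %.1fdeg"%(1000*np.linalg.norm(a-pa[0]),np.degrees(Ro.from_matrix(pa[1].T@b).magnitude()))
    if k%4==0:print(k,a.round(3),b[:,2].round(2),"min",j,P[j].round(3),"x",P[:,0].max().round(2),"y",P[:,1].min().round(2),P[:,1].max().round(2),st)
    pa=(a,b)
E
```

```text
0 [0.403 0.22  0.228] [ 0.55  0.09 -0.83] min 0 [0.405 0.19  0.142] x 0.48 y 0.08 0.31 
4 [0.506 0.204 0.317] [ 0.68  0.02 -0.74] min 0 [0.513 0.186 0.229] x 0.59 y 0.13 0.27 30mm 4.8deg
8 [0.561 0.184 0.382] [ 0.7  -0.04 -0.71] min 0 [0.569 0.178 0.292] x 0.65 y 0.12 0.23 17mm 4.4deg
12 [0.575 0.137 0.409] [ 0.63 -0.09 -0.77] min 0 [0.576 0.144 0.319] x 0.66 y 0.08 0.21 20mm 4.0deg
16 [0.549 0.09  0.404] [ 0.47 -0.04 -0.88] min 0 [0.536 0.112 0.316] x 0.64 y 0.02 0.21 11mm 4.1deg
20 [0.503 0.106 0.394] [ 0.3   0.17 -0.94] min 0 [0.475 0.148 0.318] x 0.6 y 0.03 0.2 16mm 4.7deg
24 [0.452 0.155 0.35 ] [ 0.21  0.47 -0.86] min 1 [0.518 0.162 0.289] x 0.55 y 0.04 0.23 20mm 4.6deg
28 [0.413 0.22  0.345] [ 0.21  0.72 -0.66] min 1 [0.481 0.247 0.29 ] x 0.51 y 0.05 0.29 19mm 4.6deg
32 [0.393 0.283 0.375] [ 0.3   0.87 -0.39] min 4 [0.468 0.235 0.324] x 0.49 y 0.08 0.37 19mm 4.6deg
36 [0.392 0.324 0.412] [ 0.44  0.89 -0.15] min 4 [0.463 0.279 0.356] x 0.48 y 0.11 0.41 5mm 3.9deg
40 [0.397 0.329 0.398] [ 0.61  0.79 -0.09] min 4 [0.451 0.279 0.327] x 0.48 y 0.1 0.42 4mm 4.1deg
44 [0.411 0.316 0.381] [ 0.77  0.63 -0.1 ] min 4 [0.443 0.264 0.299] x 0.49 y 0.08 0.4 8mm 4.3deg
48 [0.426 0.287 0.356] [ 0.88  0.43 -0.19] min 4 [0.432 0.237 0.267] x 0.5 y 0.06 0.38 12mm 4.5deg
52 [0.431 0.257 0.31 ] [ 0.9   0.27 -0.35] min 4 [0.41  0.213 0.221] x 0.5 y 0.05 0.35 16mm 3.5deg
56 [0.42  0.237 0.253] [ 0.83  0.18 -0.52] min 4 [0.376 0.2   0.169] x 0.49 y 0.04 0.33 15mm 3.5deg
60 [0.399 0.218 0.199] [ 0.72  0.11 -0.68] min 1 [0.42  0.191 0.115] x 0.48 y 0.03 0.3 15mm 3.5deg
```

```bash
sed -i 's/^N=.*/N=[7,7,10,10,7]/' w.py; cat > nx.py <<'E'
import sys
from w import *
from station import r
s=r.sense();print(s["joints"].round(1))
i0=int(sys.argv[1]);
if i0>1:print("plan",Q[i0-1].round(1))
for q in Q[i0:i0+int(sys.argv[2])]:
    a,b,P=chk(q);R0=s["ee_rot"];sh=R0.T@(a-s["tcp_pos"])*1000;rv=Ro.from_matrix(R0.T@b).as_rotvec()
    print([sh.round(0).astype(int).tolist(),rv.round(2).tolist()],end=",")
E
python3 nx.py 1 7
```

```text
[ 2.340e+01  1.000e-01 -6.100e+01  1.174e+02 -9.300e+00 -9.970e+01]
[[34, -41, -4], [0.05, 0.05, 0.1]],[[67, -76, -12], [0.08, 0.1, 0.21]],[[97, -105, -20], [0.11, 0.14, 0.31]],[[124, -127, -30], [0.13, 0.16, 0.42]],[[146, -145, -39], [0.14, 0.18, 0.54]],[[162, -158, -47], [0.14, 0.18, 0.65]],[[172, -167, -53], [0.12, 0.18, 0.75]],
```

```bash
python3 -m pendant '[[[34,-41,-4],[0.05,0.05,0.1]],[[67,-76,-12],[0.08,0.1,0.21]],[[97,-105,-20],[0.11,0.14,0.31]],[[124,-127,-30],[0.13,0.16,0.42]],[[146,-145,-39],[0.14,0.18,0.54]],[[162,-158,-47],[0.14,0.18,0.65]],[[172,-167,-53],[0.12,0.18,0.75]],[[172,-167,-53],[0.12,0.18,0.75]],[[172,-167,-53],[0.12,0.18,0.75]]]'; python3 nx.py 8 7
```

```text
time_s: 12.6
tcp_pos: [0.5721, 0.1845, 0.4016]
ee_rot: [[-0.098, -0.725, 0.682], [-0.995, 0.091, -0.047], [-0.028, -0.683, -0.73]]
wrist_force: [-0.8, 0.1, -1.2]
gripper_width: 0.998
gripper_force: 0.0
[ 35.6   3.1 -34.9  59.9 -30.2 -89.6]
plan [ 35.   3. -35.  60. -30. -90.]
[[36, -10, -1], [-0.04, 0.04, 0.1]],[[62, -11, -3], [-0.09, 0.07, 0.18]],[[82, -6, -7], [-0.16, 0.07, 0.26]],[[94, 5, -12], [-0.23, 0.07, 0.33]],[[99, 18, -18], [-0.32, 0.04, 0.39]],[[96, 33, -27], [-0.4, -0.0, 0.44]],[[85, 48, -38], [-0.5, -0.06, 0.48]],
```

Tracking is excellent, so I'll carry on.

```bash
python3 -m pendant '[[[36,-10,-1],[-0.04,0.04,0.1]],[[62,-11,-3],[-0.09,0.07,0.18]],[[82,-6,-7],[-0.16,0.07,0.26]],[[94,5,-12],[-0.23,0.07,0.33]],[[99,18,-18],[-0.32,0.04,0.39]],[[96,33,-27],[-0.4,0,0.44]],[[85,48,-38],[-0.5,-0.06,0.48]],[[85,48,-38],[-0.5,-0.06,0.48]],[[85,48,-38],[-0.5,-0.06,0.48]]]'; python3 nx.py 15 10
```

```text
time_s: 13.5
tcp_pos: [0.5036, 0.1041, 0.3947]
ee_rot: [[-0.462, -0.836, 0.295], [-0.837, 0.521, 0.166], [-0.292, -0.17, -0.941]]
wrist_force: [-0.3, -0.3, -0.0]
gripper_width: 0.999
gripper_force: 0.0
[ 29.9   0.1 -14.8   0.2 -55.3 -60.4]
plan [ 30.   0. -15.   0. -55. -60.]
[[1, 30, 17], [-0.09, -0.09, -0.0]],[[-2, 58, 29], [-0.17, -0.18, 0.0]],[[-9, 86, 37], [-0.24, -0.28, 0.01]],[[-20, 113, 41], [-0.3, -0.39, 0.02]],[[-35, 137, 41], [-0.34, -0.5, 0.04]],[[-52, 158, 36], [-0.36, -0.61, 0.06]],[[-72, 176, 28], [-0.37, -0.73, 0.09]],[[-93, 189, 16], [-0.37, -0.85, 0.12]],[[-115, 198, 1], [-0.36, -0.96, 0.16]],[[-137, 202, -17], [-0.33, -1.07, 0.21]],
```

```bash
python3 -m pendant '[[[1,30,17],[-0.09,-0.09,0]],[[-2,58,29],[-0.17,-0.18,0]],[[-9,86,37],[-0.24,-0.28,0.01]],[[-20,113,41],[-0.3,-0.39,0.02]],[[-35,137,41],[-0.34,-0.5,0.04]],[[-52,158,36],[-0.36,-0.61,0.06]],[[-72,176,28],[-0.37,-0.73,0.09]],[[-93,189,16],[-0.37,-0.85,0.12]],[[-115,198,1],[-0.36,-0.96,0.16]],[[-137,202,-17],[-0.33,-1.07,0.21]]]'; python3 nx.py 25 10
```

```text
time_s: 14.5
tcp_pos: [0.3919, 0.3216, 0.4153]
ee_rot: [[-0.25, -0.88, 0.403], [-0.083, 0.434, 0.897], [-0.965, 0.191, -0.182]]
wrist_force: [-1.5, 0.8, -0.7]
gripper_width: 1.001
gripper_force: 0.0
[ 20.   -5.  -20.2 -90.4 -44.9  -0.1]
plan [ 20.  -5. -20. -90. -45.   0.]
[[4, 1, 5], [0.05, -0.05, 0.06]],[[9, 0, 9], [0.11, -0.1, 0.13]],[[14, -3, 11], [0.17, -0.15, 0.21]],[[18, -8, 12], [0.24, -0.19, 0.28]],[[23, -16, 11], [0.32, -0.22, 0.35]],[[29, -25, 9], [0.4, -0.25, 0.43]],[[36, -36, 5], [0.48, -0.27, 0.5]],[[45, -48, -1], [0.57, -0.29, 0.58]],[[55, -61, -9], [0.66, -0.3, 0.65]],[[67, -74, -18], [0.75, -0.31, 0.73]],
```

```bash
python3 -m pendant '[[[4,1,5],[0.05,-0.05,0.06]],[[9,0,9],[0.11,-0.1,0.13]],[[14,-3,11],[0.17,-0.15,0.21]],[[18,-8,12],[0.24,-0.19,0.28]],[[23,-16,11],[0.32,-0.22,0.35]],[[29,-25,9],[0.4,-0.25,0.43]],[[36,-36,5],[0.48,-0.27,0.5]],[[45,-48,-1],[0.57,-0.29,0.58]],[[55,-61,-9],[0.66,-0.3,0.65]],[[67,-74,-18],[0.75,-0.31,0.73]]]'; python3 nx.py 35 7
```

```text
time_s: 15.5
tcp_pos: [0.4319, 0.2682, 0.3389]
ee_rot: [[-0.413, -0.063, 0.908], [0.599, 0.732, 0.323], [-0.686, 0.678, -0.265]]
wrist_force: [-0.4, 0.2, 0.3]
gripper_width: 0.997
gripper_force: 0.0
[  10.1   -3.   -45.2 -160.3  -28.1   30.3]
plan [  10.   -3.  -45. -160.  -28.   30.]
[[9, -20, 3], [0.07, 0.02, 0.05]],[[20, -39, 4], [0.14, 0.05, 0.1]],[[31, -58, 4], [0.21, 0.07, 0.15]],[[43, -77, 2], [0.27, 0.09, 0.19]],[[55, -95, 0], [0.34, 0.12, 0.24]],[[67, -113, -4], [0.41, 0.14, 0.29]],[[79, -130, -9], [0.48, 0.17, 0.34]],
```

```bash
python3 -m pendant '[[[9,-20,3],[0.07,0.02,0.05]],[[20,-39,4],[0.14,0.05,0.1]],[[31,-58,4],[0.21,0.07,0.15]],[[43,-77,2],[0.27,0.09,0.19]],[[55,-95,0],[0.34,0.12,0.24]],[[67,-113,-4],[0.41,0.14,0.29]],[[79,-130,-9],[0.48,0.17,0.34]],[[79,-130,-9],[0.48,0.17,0.34]],[[79,-130,-9],[0.48,0.17,0.34]]]'
cat > g.py <<'E'
from path import *
from station import r
import sys
s=r.sense();print(s["joints"].round(1))
def to(out,a,b,deg,pp=1):
    R=axR(a,b,deg,0);t=G+n*out-R[:,2]*.051;go(s,t,R)
    c_,x,e=sol(out,deg,0,np.clip(s["joints"],lo2+.1,hi2-.1),ab=(a,b));print("  joints",x[:6].round(1),"err%.2f"%e)
E
python3 - <<'E'
from g import *
for o,a in((.09,12),(.05,8),(.05,5.5),(.025,5),(.002,3.5),(.002,5),(.002,2.5)):print(o,a);to(o,a,-1,60)
to(.002,3.5,-1,0);to(.002,3.5,-1,150)
E
```

```text
time_s: 16.4
tcp_pos: [0.4015, 0.2188, 0.2014]
ee_rot: [[-0.48, 0.491, 0.727], [0.793, 0.597, 0.12], [-0.375, 0.634, -0.676]]
wrist_force: [0.4, 0.9, -0.1]
gripper_width: 0.995
gripper_force: 0.0
[   7.5    3.7  -53.5 -174.4  -14.7   26.5]
0.09 12
shift [1.2, -3.3, -0.5] turn [0.0115, -0.004, 0.0009]
  joints [   7.7    3.8  -54.7 -177.3  -15.5   29.1] err0.00
0.05 8
shift [4.0, -7.5, 38.7] turn [0.0719, 0.0309, 0.0006]
  joints [   7.9    9.8  -52.4 -178.4  -15.2   30.1] err0.00
0.05 5.5
shift [2.9, -5.6, 38.9] turn [0.1097, 0.0528, 0.0004]
  joints [   8.     9.3  -50.7 -178.4  -10.5   30. ] err0.00
0.025 5
shift [5.6, -9.8, 63.4] turn [0.1173, 0.0572, 0.0004]
  joints [   8.1   13.3  -50.3 -179.   -13.6   30.6] err0.00
0.002 3.5
shift [7.6, -12.9, 86.0] turn [0.1399, 0.0703, 0.0002]
  joints [   8.2   16.6  -49.  -179.5  -14.1   31. ] err0.00
0.002 5
shift [8.2, -14.0, 85.8] turn [0.1173, 0.0572, 0.0004]
  joints [   8.2   16.9  -49.9 -179.4  -16.8   30.9] err0.00
0.002 2.5
shift [7.1, -12.1, 86.2] turn [0.155, 0.079, 0.0002]
  joints [   8.2   16.4  -48.3 -179.6  -12.3   31.1] err0.00
shift [7.6, -12.9, 86.0] turn [0.0901, 0.137, -1.0447]
  joints [   8.2   16.6  -49.  -179.5  -14.1   91. ] err0.00
shift [7.6, -12.9, 86.0] turn [0.1651, -0.0547, 1.5675]
  joints [   8.2   16.6  -49.  -179.5  -14.1  -59. ] err0.00
```

```bash
python3 -m pendant '[[[3,-6,10],[0.03,0.01,0]],[[3,-6,18],[0.06,0.03,0]],[[3,-6,26],[0.09,0.04,0]],[[3,-6,34],[0.1,0.05,0]],[[3,-6,39],[0.1,0.05,0]],[[3,-6,39],[0.1,0.05,0]],[[3,-6,39],[0.1,0.05,0]]]'
python3 - <<'E'
from g import *
for o,a in((.03,4.5),(.002,3.5)):print(o,a);to(o,a,0,60)
c=r.capture("wrist");cv2.imwrite("pics/w5.png",c["frame"][:,:,::-1]);pickle.dump((c,s),open("c5.pkl","wb"))
a=np.radians(60);x=np.cos(a)*up+np.sin(a)*ri;y=np.cross(n,x);T=G+.011*n
print(proj(c,[T+sx*.032*x+sy*.007*y for sx in(1,-1) for sy in(1,-1)]).round(0).tolist())
E
```

```text
time_s: 17.1
tcp_pos: [0.4262, 0.2222, 0.1708]
ee_rot: [[-0.512, 0.561, 0.65], [0.789, 0.606, 0.099], [-0.338, 0.564, -0.753]]
wrist_force: [-1.0, -0.5, -0.8]
gripper_width: 0.999
gripper_force: 0.0
[   7.9    9.4  -50.6 -177.3  -11.1   28.9]
0.03 4.5
shift [0.8, -1.8, 19.8] turn [0.0169, 0.0276, -0.0011]
  joints [   7.7   12.4  -48.4 -173.8  -10.5   25.7] err2.10
0.002 3.5
shift [2.2, -3.4, 47.7] turn [0.032, 0.0363, -0.0012]
  joints [   7.6   16.4  -46.5 -172.4  -11.4   24.4] err0.00
[[318.0, 332.0], [289.0, 333.0], [319.0, 202.0], [287.0, 203.0]]
```

View pics/w5.png

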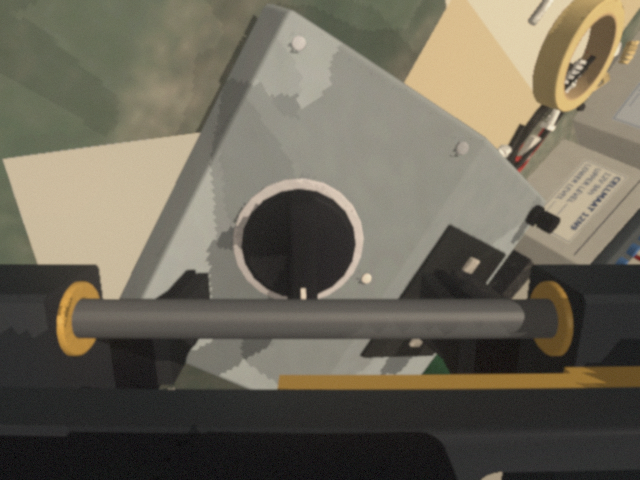

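The wrist view at standoff shows the white pointer line at (303,293), right on the predicted bar centre-line (303.5). The ring is centred at about (299,240), so the alignment is good. Going in.

```bash
python3 -m pendant '[[[0.5,-1,10],[0.008,0.008,0]],[[1,-2,20],[0.016,0.016,0]],[[1.5,-3,30],[0.025,0.025,0]],[[2,-3.5,39],[0.03,0.03,0]],[[2.5,-3.7,45],[0.034,0.033,0]],[[2.5,-3.7,47.5],[0.034,0.033,0]],[[2.5,-3.7,47.5],[0.034,0.033,0]],[[2.5,-3.7,47.5],[0.034,0.033,0]]]'
python3 -c "
from g import *
to(.002,3.5,-.5,60)"
```

```text
time_s: 17.95
tcp_pos: [0.4539, 0.2266, 0.1323]
ee_rot: [[-0.533, 0.583, 0.614], [0.786, 0.609, 0.104], [-0.313, 0.538, -0.783]]
wrist_force: [-0.6, 0.6, -0.3]
gripper_width: 0.999
gripper_force: 0.0
[   7.7   16.4  -47.2 -174.1  -12.1   26. ]
shift [0.2, 0.4, 0.2] turn [0.0023, -0.0041, -0.0021]
  joints [   7.8   16.5  -47.8 -176.2  -12.8   28. ] err0.00
```

```bash
python3 -m pendant '[[[0,0,0],[0,0,0]],[[0,0,0],[0,0,0]],[[0,0,0],[0,0,0]],[[0,0,0],[0,0,0]],[[0,0,0],[0,0,0]],[[0,0,0],[0,0,0]],[[0,0,0],[0,0,0]],[[0,0,0],[0,0,0]],[[0,0,0],[0,0,0]],[[0,0,0],[0,0,0]]]' 0
python3 -c "
from g import *
print(s['moment'],s['wrist_force'],s['gripper_width'])
for d in (30,0,-4):print(d);to(.002,3.5,-.5,d)"
```

```text
time_s: 18.95
tcp_pos: [0.4534, 0.2263, 0.1317]
ee_rot: [[-0.533, 0.584, 0.612], [0.786, 0.609, 0.103], [-0.312, 0.536, -0.784]]
wrist_force: [-1.7, -9.2, -1.8]
gripper_width: 0.171
gripper_force: 4.1
[   7.6   16.4  -47.2 -174.1  -12.    26. ]
[-2.74023927  2.10685973 -1.75312043] [-1.68644376 -9.22503179 -1.75018164] 0.17104552830428268
30
shift [0.0, 1.1, 0.1] turn [0.0012, -0.0051, -0.5259]
  joints [   7.8   16.5  -47.8 -176.2  -12.8   58. ] err0.00
0
shift [0.0, 1.1, 0.1] turn [0.0026, -0.0047, -1.0495]
  joints [   7.8   16.5  -47.8 -176.2  -12.8   88. ] err0.00
-4
shift [0.0, 1.1, 0.1] turn [0.0028, -0.0047, -1.1193]
  joints [   7.8   16.5  -47.8 -176.2  -12.8   92. ] err0.00
```

```bash
python3 -m pendant '[[[0,0,0],[0,0,0]],[[0,0,0],[0,0,0]],[[0,0,0],[0,0,0]],[[0,0,0],[0,0,0]]]' 0
```

```text
time_s: 19.35
tcp_pos: [0.4533, 0.2261, 0.1316]
ee_rot: [[-0.533, 0.585, 0.612], [0.787, 0.609, 0.103], [-0.312, 0.536, -0.784]]
wrist_force: [-1.1, -6.0, -0.6]
gripper_width: 0.161
gripper_force: 29.9
```

```bash
python3 -m pendant '[[[0,0,0],[0,0,-0.06]],[[0,0,0],[0,0,-0.12]],[[0,0,0],[0,0,-0.18]],[[0,0,0],[0,0,-0.24]],[[0,0,0],[0,0,-0.3]],[[0,0,0],[0,0,-0.36]],[[0,0,0],[0,0,-0.42]],[[0,0,0],[0,0,-0.48]],[[0,0,0],[0,0,-0.525]],[[0,0,0],[0,0,-0.525]]]'
python3 -c "
from g import *
print(s['moment'],s['wrist_force'],s['gripper_width'],s['ee_rot'][:,2])
to(.002,3.5,-.5,0)"
```

```text
time_s: 20.35
tcp_pos: [0.4533, 0.2261, 0.1316]
ee_rot: [[-0.754, 0.239, 0.612], [0.375, 0.921, 0.103], [-0.539, 0.307, -0.784]]
wrist_force: [-0.1, -4.5, -2.0]
gripper_width: 0.157
gripper_force: 30.0
[   7.6   16.4  -47.2 -174.1  -12.    56.1]
[-1.55696681  2.08013065 -0.92982693] [-0.13440804 -4.45837119 -2.03200887] 0.15707095362383813 [ 0.61159901  0.10326079 -0.78440032]
shift [-0.6, 1.2, 0.0] turn [0.0034, -0.0039, -0.5246]
  joints [   7.8   16.5  -47.8 -176.2  -12.8   88. ] err0.00
```

```bash
python3 -m pendant '[[[0,0,0],[0,0,-0.06]],[[0,0,0],[0,0,-0.12]],[[0,0,0],[0,0,-0.18]],[[0,0,0],[0,0,-0.24]],[[0,0,0],[0,0,-0.3]],[[0,0,0],[0,0,-0.36]],[[0,0,0],[0,0,-0.42]],[[0,0,0],[0,0,-0.48]],[[0,0,0],[0,0,-0.525]],[[0,0,0],[0,0,-0.525]]]'
python3 - <<'E'
from g import *
print(s['moment'],s['wrist_force'],s['effort'],s['gripper_width'])
c=r.capture("wrist");cv2.imwrite("pics/w6.png",c["frame"][:,:,::-1]);pickle.dump((c,s),open("c6.pkl","wb"))
E
python3 -m pendant '[[[0,0,0],[0,0,-0.04]],[[0,0,0],[0,0,-0.08]],[[0,0,0],[0,0,-0.08]]]'
python3 -c "
from station import r
s=r.sense();print(s['joints'],s['moment'],s['wrist_force'],s['effort'],s['gripper_width'])"
python3 -m pendant '[[[0,0,0],[0,0,-0.02]],[[0,0,0],[0,0,-0.04]],[[0,0,0],[0,0,-0.04]]]'
python3 -c "
from station import r
s=r.sense();print(s['joints'],s['moment'],s['wrist_force'],s['effort'],s['gripper_width'])"
```

```text
time_s: 21.35
tcp_pos: [0.4533, 0.2262, 0.1315]
ee_rot: [[-0.772, -0.172, 0.612], [-0.137, 0.985, 0.103], [-0.62, -0.004, -0.784]]
wrist_force: [-2.6, -8.3, 1.5]
gripper_width: 0.159
gripper_force: 30.0
[   7.6   16.4  -47.2 -174.1  -12.    86.2]
[-1.90112637  1.87240239 -1.2389483 ] [-2.59281846 -8.31420755  1.52411471] [  3.26316163 -25.22262454  11.80026054  -2.12236226  -2.25001417
   0.17775664] 0.1591475551242643
time_s: 21.7
tcp_pos: [0.4534, 0.2262, 0.1315]
ee_rot: [[-0.757, -0.231, 0.612], [-0.214, 0.971, 0.103], [-0.618, -0.052, -0.784]]
wrist_force: [-0.7, -5.3, -3.3]
gripper_width: 0.154
gripper_force: 30.0
[   7.62900343   16.44829783  -47.20181115 -174.16485717  -12.02562005
   90.67703098] [-1.1447327   2.08396029 -1.0460885 ] [-0.65676721 -5.2597265  -3.28695483] [  2.60091394 -26.80566788  11.67830408  -1.83286943  -2.27341287
   0.51171932] 0.15449679594967966
time_s: 22.0
tcp_pos: [0.4534, 0.2262, 0.1315]
ee_rot: [[-0.747, -0.261, 0.612], [-0.251, 0.962, 0.103], [-0.615, -0.076, -0.784]]
wrist_force: [-1.4, -4.7, -3.4]
gripper_width: 0.159
gripper_force: 30.0
[   7.63243157   16.44548209  -47.20216475 -174.17903973  -12.02127215
   92.91568662] [-0.95348591  2.18355809 -1.11454997] [-1.44010348 -4.71238549 -3.40573686] [  2.55405039 -26.78923666  11.73887908  -1.66395262  -2.29325943
   0.64645177] 0.15937990814244785
```

Effort on j6 has risen to 0.65 N·m, above the detent torque, and the grip is still a parallel 14 mm, so the knob is hard against its off stop. Now five clicks clockwise.

```bash
A='import sys
from station import r
s=r.sense();print(s["joints"][5].round(2),s["effort"][5].round(2),round(s["gripper_width"],3),s["wrist_force"].round(1))'
python3 -m pendant '[[[0,0,0],[0,0,0.06]],[[0,0,0],[0,0,0.12]],[[0,0,0],[0,0,0.19]],[[0,0,0],[0,0,0.26]],[[0,0,0],[0,0,0.33]],[[0,0,0],[0,0,0.4]],[[0,0,0],[0,0,0.47]],[[0,0,0],[0,0,0.54]],[[0,0,0],[0,0,0.61]],[[0,0,0],[0,0,0.644]]]' >/dev/null; python3 -c "$A"
python3 -m pendant '[[[0,0,0],[0,0,0.06]],[[0,0,0],[0,0,0.12]],[[0,0,0],[0,0,0.18]],[[0,0,0],[0,0,0.24]],[[0,0,0],[0,0,0.3]],[[0,0,0],[0,0,0.36]],[[0,0,0],[0,0,0.42]],[[0,0,0],[0,0,0.48]],[[0,0,0],[0,0,0.524]],[[0,0,0],[0,0,0.524]]]' >/dev/null; python3 -c "$A"
python3 -m pendant '[[[0,0,0],[0,0,0.06]],[[0,0,0],[0,0,0.12]],[[0,0,0],[0,0,0.18]],[[0,0,0],[0,0,0.24]],[[0,0,0],[0,0,0.3]],[[0,0,0],[0,0,0.36]],[[0,0,0],[0,0,0.42]],[[0,0,0],[0,0,0.48]],[[0,0,0],[0,0,0.524]],[[0,0,0],[0,0,0.524]]]' >/dev/null; python3 -c "$A"
```

```text
55.99 0.03 0.161 [-0.5 -4.6 -2.4]
26.05 -0.19 0.164 [-0.5 -5.5 -0.7]
-3.97 -0.21 0.162 [-1.4 -5.7  0.2]
```

Three clicks so far, with j6 at −4.0 (it was 86.2 at off). Two more to go.

```bash
A='import sys
from station import r
s=r.sense();print(s["joints"][5].round(2),s["effort"][5].round(2),round(s["gripper_width"],3),s["wrist_force"].round(1))'
python3 -m pendant '[[[0,0,0],[0,0,0.06]],[[0,0,0],[0,0,0.12]],[[0,0,0],[0,0,0.18]],[[0,0,0],[0,0,0.24]],[[0,0,0],[0,0,0.3]],[[0,0,0],[0,0,0.36]],[[0,0,0],[0,0,0.42]],[[0,0,0],[0,0,0.48]],[[0,0,0],[0,0,0.524]],[[0,0,0],[0,0,0.524]]]' >/dev/null; python3 -c "$A"
python3 -m pendant '[[[0,0,0],[0,0,0.06]],[[0,0,0],[0,0,0.12]],[[0,0,0],[0,0,0.18]],[[0,0,0],[0,0,0.24]],[[0,0,0],[0,0,0.3]],[[0,0,0],[0,0,0.36]],[[0,0,0],[0,0,0.42]],[[0,0,0],[0,0,0.48]],[[0,0,0],[0,0,0.51]],[[0,0,0],[0,0,0.515]]]' >/dev/null; python3 -c "$A"
python3 -m pendant '[[[0,0,0],[0,0,0]],[[0,0,0],[0,0,0]],[[0,0,0],[0,0,0]],[[0,0,0],[0,0,0]],[[0,0,0],[0,0,0]],[[0,0,0],[0,0,0]],[[0,0,0],[0,0,0]]]' 1
python3 -m pendant '[[[0,0,-10],[0,0,0]],[[0,0,-25],[0,0,0]],[[0,0,-45],[0,0,0]],[[0,0,-65],[0,0,0]],[[0,0,-80],[0,0,0]],[[0,0,-90],[0,0,0]],[[0,0,-90],[0,0,0]]]'
python3 - <<'E'
from g import *
c=r.capture("wrist");t=r.capture("top");sc=r.capture("scene");pickle.dump((c,t,sc,s),open("c7.pkl","wb"))
L=cv2.resize(t["frame"][170:300,120:250],(390,390),interpolation=cv2.INTER_CUBIC);M=cv2.resize(c["frame"],(400,300));
im=np.zeros((600,800,3),np.uint8);im[:390,:390]=cv2.convertScaleAbs(L,alpha=1.3);im[:300,400:]=M
im[300:,400:]=cv2.resize(sc["frame"][240:390,110:310],(400,300),interpolation=cv2.INTER_CUBIC)
cv2.imwrite("pics/fin.png",im[:,:,::-1])
E
```

```text
-33.94 -0.22 0.162 [-1.7 -4.6 -1. ]
-63.45 -0.03 0.161 [-1.9 -5.3  0.8]
time_s: 27.7
tcp_pos: [0.4542, 0.2267, 0.1324]
ee_rot: [[0.577, 0.538, 0.614], [0.617, -0.78, 0.104], [0.535, 0.318, -0.782]]
wrist_force: [0.2, 0.5, 0.6]
gripper_width: 0.709
gripper_force: 0.0
time_s: 28.4
tcp_pos: [0.3944, 0.2223, 0.1817]
ee_rot: [[0.567, 0.523, 0.637], [0.614, -0.783, 0.096], [0.549, 0.337, -0.765]]
wrist_force: [-0.1, 1.1, -0.5]
gripper_width: 0.997
gripper_force: 0.0
[   8.9    5.3  -53.8 -181.2   -9.2  -57.5]
```

View pics/fin.png

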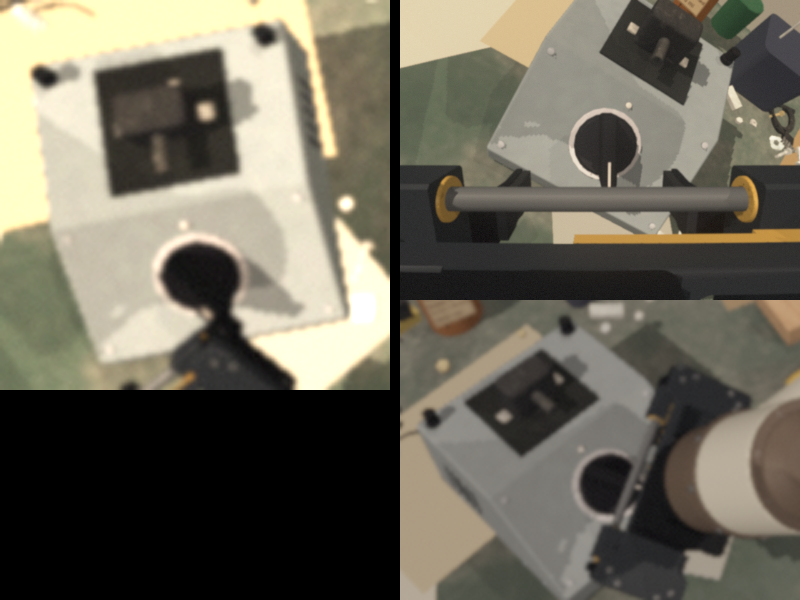

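The final views show the coil upright on the pad and the gripper clear of the knob. In the wrist view the pointer line is near (334,275). One check of the knob angle before handing in.

```bash
python3 - <<'E'
from k import *
c=pickle.load(open("c7.pkl","rb"))[0]
f=c["frame"].astype(int);m=(f.min(2)>130);m[:255]=0;m[298:]=0;m[:,:320]=0;m[:,350:]=0
ys,xs=np.nonzero(m);print(len(xs),xs.min(),xs.max(),ys.min(),ys.max())
l=[]
for y in range(ys.min(),ys.max()+1):
    k=xs[ys==y]
    if 0<len(k)<9:l.append((k.mean(),y))
P=onplane(c,l,G+.011*n,n);q=np.c_[(P-G)@ri,(P-G)@up]
d=np.degrees(np.arctan2(q[:,0].mean(),q[:,1].mean()));print("angle of line from axis",d,q.round(3)[[0,-1]])
E
```

```text
157 320 349 260 297
angle of line from axis 148.99071849343167 [[ 0.005 -0.007]
 [ 0.013 -0.026]]
```

The line sits at 149°, which is the fifth click (150°).

```bash
python3 -c "
from station import r
print(r.finish_job())"
```

```text
the job is handed in; nothing more can be done
None
```

The job is handed in, but I haven't seen the verdict: the coil is upright on the pad, about 2 mm from its centre, the piston was not touched, and the knob went back to its off stop, then five clicks clockwise (pointer measured at 149° against 150°), at about 28 s on the robot's clock.

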